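Index the beaker under the filling spout with one turn of the hand wheel

ROBOT

A 6-joint arm with a two-finger parallel gripper is mounted at the origin on a cart in front of the work surface, level with it; the furniture and walls round the work are solid. World frame = base frame: x ahead of the robot, y to its left, z up, the work surface at z = 0. Lengths are in m, angles in rad, forces in N, time in s.
With the tool pointing down it reaches from about 0.325 to 0.75 m from the base axis. Payload 7.6 kg.
Tool frame: the origin (TCP) lies midway between the tips of the shut fingers; the grasp point (between the pads) lies 19 mm behind it; z points along the fingers, y is the direction in which the jaws open and shut (so a half turn about z gives the same grasp; the last joint's range is limited). The gripper opens to 85 mm and grips with 20 to 120 N. Pads are 22 mm wide; open, the fingers measure 114 mm over their backs; the gripper's body (76 mm by 85 mm) begins 54 mm behind the grasp point. The pads swing forward as they close: fully open they stand 13 mm farther back than shut.
Start: joints at [1.122, 0.052, 1.401, -0, 1.689, -0.07], TCP at [0.194, 0.488, 0.231] pointing down, gripper open.
Joint ranges: [-2.9, 2.9], [-0.91, 2.17], [0.12, 2.37], [-1.06, 4.2], [0.26, 2.73], [-2.93, 2.93]. Speed limits (rad/s): [2.57, 2.57, 3.01, 3.14, 3.14, 3.14].

INTERFACE

Orientations are given as a rotation vector (axis times angle).
In Python, from cell import bot gives the robot as it stands.
- The arm moves only by the tool step_arm, never from a script. Its argument "rows" is a list of rows, each an object with "travel": the shift along the tool's x, y, z in cm, a list of three; "turn": the turn, a rotation vector about the tool's x, y, z in rad, a list of three; "fingers": the finger opening in cm, from 0 to 8.54. A call has 1 to 20 rows; each row is the pose to reach, as a shift and turn from the pose commanded when the call began, along the tool's axes at that moment; what a row does not reach only later rows make up. A row lasts 1/12 s, in which the tool goes at most 41.7 mm and 7.16 degrees, less where a joint would pass 70% of its speed; a pose out of reach is approached as far as the arm can. A call with a gripper value outside its range is refused whole. The fingers move at their own pace and stop on an object; "grip_force" is the grip in N (left out, the last holds). Time passes only in rows, so rows that repeat a pose let the fingers close. It gives the time, the measured TCP pose, the force and the opening at its end, in the units of the state.
- bot.get_obs(): the state, without advancing time (a new reading comes with each control period).
- bot.capture(name): name is "scene" or "top" or "wrist"; returns the picture (400x640x3 uint8, blue, green, red); there is no depth.
- bot.camera_info(name): a dict with "intrinsics" (3x3 intrinsics, pixels), "R" (3x3) and "t" (3): a world point X has camera coordinates R X + t; the wrist camera has in their place "tool_from_camera" (4x4, takes a point from camera to tool coordinates, whose origin is the TCP and whose axes are the flange's). Camera axes: x right, y down, z forward; pixel columns grow to the right and rows downward; lengths in m; the calibration is good to about 2 mm. A picture is of the moment at which its call begins: read the wrist's pose just before it. camera_info takes no time and is no camera call.
- bot.close_job(): hands the job in, once; it reports no verdict.
The state is a dict: "clock": time; "qpos": joint angles; "qd": joint speeds; "effort": joint torques, N m; "tcp_pos": TCP position; "tcp_rot": TCP orientation; "force": force on the tool from outside, world axes, zero at the start; "torque": the same for the moment, N m; "finger_gap": finger opening in m.
Only numpy, scipy, OpenCV 4.12 (cv2) and the standard library are available. Lean on these libraries where they do the work, as an engineer would, in place of code of your own. Each camera call takes 0.05 s, during which the arm holds its last target.

TASK

With the fingertips, push the hand wheel of the bench feeder clockwise (seen from above) by its upright handle through exactly one full turn, so that the handle stands at the pointer again and the slide has carried the beaker under the spout. Only push the handle, gently: do not grip it, do not touch the beaker or the slide, and leave the things lying around where they are. Then take the hand clear.

Things in the scene. Friction and masses are not known exactly. Their poses are not given: they have to be found in the camera images.
- feeder: grey rack-and-pinion bench feeder, fixed to the table: base plate 110 x 405 x 12 mm. Origin on the table under the wheel's axis; its y axis runs along the base to the spout, z up, x across; the base reaches from y = -75 to +330 mm. Start yaw within 0.42 rad of zero (x axis away from the robot). At its -x side a thin steel pointer, top at z = 54 mm, ends 70 mm from the axis. The spout's post stands at y = 314 mm, 182 mm high.
- wheel_axis (a point): centre of the three-spoked steel hand wheel, at mid-height of the rim, 54 mm above the table, axis vertical. Rim: circle of radius 60 mm of 10 mm round bar (top 59 mm above the table); hub 30 mm wide, top 61 mm above the table. Nothing is higher than that within 130 mm of the axis but the handle.
- feed_wheel (a joint): wheel angle in rad, 0 at the start (handle at the pointer), grows clockwise seen from above; one turn = 6.283. Stops at -0.25 and 7.0, so there is room to overshoot. It needs about 2 N at the handle, stays where it is left and does not coast; one turn moves the slide 60 mm along the feeder's +y.
- wheel_handle: upright black round handle on the wheel's rim, a sleeve that also spins freely on its own pin, 17 to 19 mm thick, 43 mm high; origin on its own axis at its foot, 60 mm from the wheel's axis, 59 mm above the table; top 102 mm above the table. At wheel angle 0 it lies on the feeder's -x side of the wheel.
- handle_mid (a point): middle of that handle, half-way up, 80 mm above the table; it goes round with the wheel
- carriage: aluminium slide block 92 x 80 x 20 mm on two rods, driven by the wheel through a toothed rack; origin under its centre, 18 mm above the table, at first 190 mm and after one turn 250 mm from the wheel's axis along the feeder's y
- beaker_mid (a point): centre, half-way up, of the clear open beaker, 63 mm wide and 70 mm high, standing loose in the low round nest on the slide; its foot is 38 mm above the table
- beaker: the same beaker; origin at the centre of its underside, z up
- spout_tip (a point): lower end of the steel spout, fixed to the feeder 250 mm from the wheel's axis along its y, 125 mm above the table; the beaker passes below with 17 mm to spare
- spanner: bystander: loose steel spanner, 188 mm long, 8 mm high, lying on the table on the robot's side of the feeder; origin under its centre
- weight: bystander: loose round calibration weight, 32 mm wide, 34 mm high, on the table beyond the feeder; origin under its centre
- nozzle: bystander: loose spare nozzle, 70 mm long, 16 mm high, on the table beyond the feeder; origin under its centre
There are look-alikes about, which are no part of the job. Leave any yellow look-alike of the beaker alone.

How it is judged:
By the outcome, as a careful person would: the job done as asked, in the order asked, and still so for the second after the job is handed in, with the robot touching nothing.
It also fails if it takes over 64 s, if anything falls off the work surface, if the arm or the gripper's body presses on something with over 40 N, if the wrist force passes 120 N, or if a joint passes its speed limit or range.

## Working session

There is one attempt and no reset: what is moved stays moved. The work goes in short steps, Python scripts to look and compute and a tool call to move; the robot and the scene stay as the last step left them, time stands still between calls to the robot, and variables do not carry over. Pictures are saved under pics/ and viewed, and the job is handed in when it is done.

Besides the shell and the picture viewer there is one more tool, called after "Call:" in YAML: its name, and indented under it one key for each argument. step_arm: Moves the arm, as the interface text tells. Its arguments: {"type":"object","properties":{"rows":{"type":"array","items":{"type":"object","properties":{"travel":{"type":"array","items":{"type":"number"}},"turn":{"type":"array","items":{"type":"number"}},"fingers":{"type":"number"}}}},"grip_force":{"type":"number"}},"required":["rows"]}

```bash
ls; mkdir -p pics
python3 - <<'E'
from cell import bot
import cv2
o=bot.get_obs();print(o)
for n in("scene","top"):
    cv2.imwrite(f"pics/{n}0.png",bot.capture(n)); print(n,bot.camera_info(n))
print(bot.camera_info("wrist"))
E
```

```text
pics
{'clock': 0.0, 'qpos': array([ 1.12166766e+00,  5.28259618e-02,  1.40173507e+00, -9.17547514e-06,
        1.68857400e+00, -7.03091430e-02]), 'qd': array([-4.36979847e-05,  3.60261261e-04,  9.55948285e-04,  1.22407756e-03,
       -3.43792707e-04,  3.36432288e-05]), 'effort': array([ 7.41194071e-04, -3.81670976e+01, -3.60191274e+01, -3.27749774e-05,
        6.20258827e-03,  3.02388770e-06]), 'tcp_pos': array([0.1940139 , 0.48751621, 0.23047285]), 'tcp_rot': array([-5.91425270e-01, -3.08502541e+00,  2.34490630e-03]), 'force': array([ 1.20386409, -0.00632037, -0.07309339]), 'torque': array([ 0.00878127, -0.05417542, -0.04056447]), 'finger_gap': 0.08552299834181343}
scene {'intrinsics': array([[438.04298622,   0.        , 319.9687411 ],
       [  0.        , 438.04298622, 198.63711724],
       [  0.        ,   0.        ,   1.        ]]), 'R': array([[ 0.73090914, -0.68243423,  0.00743975],
       [-0.50836776, -0.55168673, -0.66121402],
       [ 0.45533949,  0.47950524, -0.75016043]]), 't': array([-0.37984916,  0.38965088,  0.8159967 ])}
top {'intrinsics': array([[429.50842465,   0.
[... 161 characters left out ...]
68097,  0.01866454],
       [-0.99816492, -0.01807066, -0.05779484],
       [ 0.05811368, -0.01764677, -0.99815399]]), 't': array([0.05349078, 0.54964101, 1.01103104])}
{'intrinsics': array([[298.31919978,   0.        , 322.29609027],
       [  0.        , 298.31919978, 196.60931244],
       [  0.        ,   0.        ,   1.        ]]), 'tool_from_camera': array([[ 2.03492920e-04, -9.64375336e-01, -2.64537652e-01,
         6.51113816e-02],
       [ 9.99999966e-01,  1.53302272e-04,  2.10374527e-04,
         9.50181500e-04],
       [-1.62325782e-04, -2.64537686e-01,  9.64375335e-01,
        -1.42591977e-01],
       [ 0.00000000e+00,  0.00000000e+00,  0.00000000e+00,
         1.00000000e+00]])}
```

View pics/scene0.png

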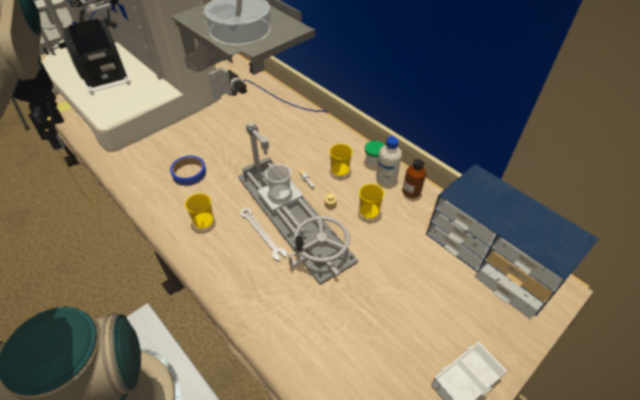

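View pics/top0.png

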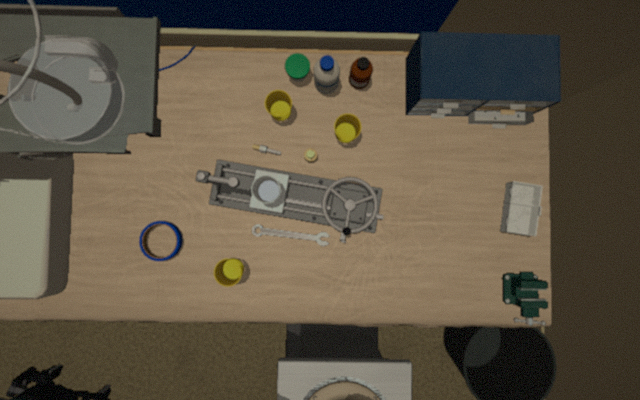

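```bash
cat > h.py <<'E'
import numpy as np,cv2
from cell import bot
def ray(n,u,v,z):
    c=bot.camera_info(n);K,R,t=c["intrinsics"],c["R"],c["t"]
    d=R.T@np.linalg.solve(K,[u,v,1]);o=-R.T@t
    return o+d*(z-o[2])/d[2]
def proj(n,X):
    c=bot.camera_info(n);p=c["intrinsics"]@(c["R"]@np.array(X)+c["t"]);return p[:2]/p[2]
E
python3 - <<'E'
import cv2
a=cv2.imread("pics/top0.png")[145:265,190:400]
cv2.imwrite("pics/top0z.png",cv2.resize(a,None,fx=3.8,fy=3.8,interpolation=cv2.INTER_CUBIC))
a=cv2.imread("pics/scene0.png")[110:290,220:380]
cv2.imwrite("pics/scene0z.png",cv2.resize(a,None,fx=3.3,fy=3.3,interpolation=cv2.INTER_CUBIC))
E
```

```text
(no output)
```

View pics/top0z.png

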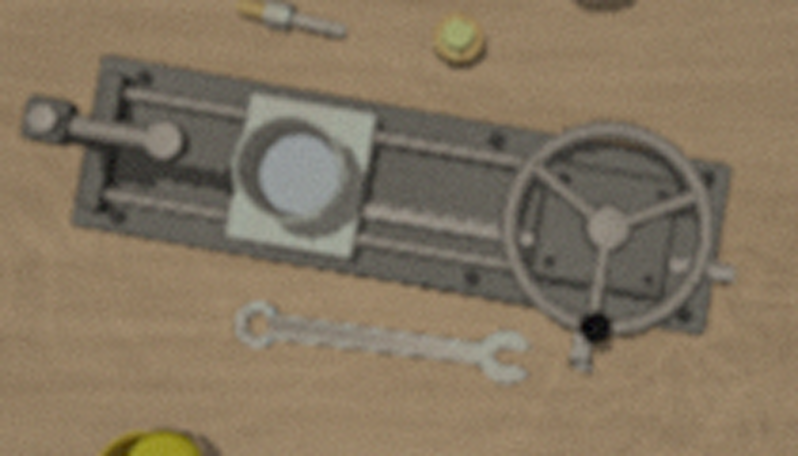

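View pics/scene0z.png

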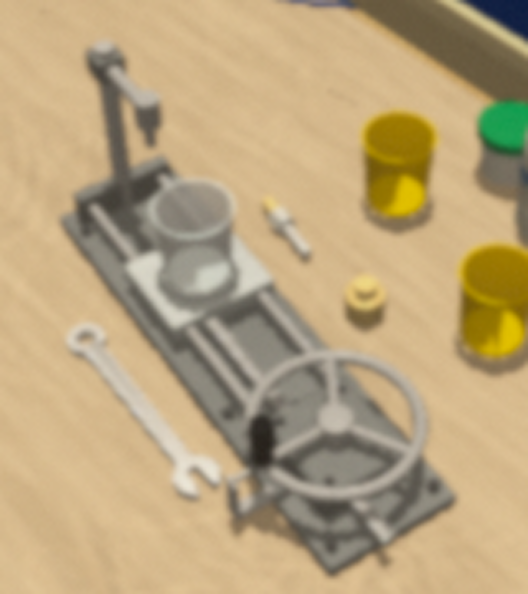

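Run:
```python
from h import *
# rim extents, zoom coords -> full
f=lambda x,y:(190+(x+.5)/3.8-.5,145+(y+.5)/3.8-.5)
a=ray("top",*f(608,228.5),.054);print("rimc",a)
hub=ray("top",*f(607,229),.061);print("hub",hub)
for p in[(502,228),(714,228),(608,123),(608,334)]: print(np.linalg.norm(ray("top",*f(*p),.054)-a))
g=lambda x,y:(220+(x+.5)/3.3-.5,110+(y+.5)/3.3-.5)
print("scene hub",ray("scene",*g(337,418),.061)," rim",ray("scene",*g(336,426),.054))
im=cv2.imread("pics/top0.png").astype(int)
m=(im.max(2)<50); ys,xs=np.nonzero(m[220:242,335:360]);u,v=xs.mean()+335,ys.mean()+220
print(len(xs),u,v); h=ray("top",u,v,.095);print("handle",h)
# base corners, z=.012
for p in[(106,56),(732,165),(706,332),(73,226)]: print(ray("top",*f(*p),.012))
q=[ray("top",*f(*p),.012) for p in[(106,56),(732,165),(706,332),(73,226)]]
for d in(q[0]-q[1],q[3]-q[2]): print("yaw",np.arctan2(-d[0],d[1]),np.linalg.norm(d))
d=a-h;print("yaw handle",np.arctan2(d[1],d[0]),np.linalg.norm(d[:2]))
im=cv2.imread("pics/scene0.png").astype(int)
m=(im.max(2)<50)[225:260,285:312];ys,xs=np.nonzero(m);print(len(xs),xs.mean()+285,ys.mean()+225, ray("scene",xs.mean()+285,ys.mean()+225,.08))
```

```text
rimc [ 0.52031591 -0.00289755  0.054     ]
hub [ 0.51978243 -0.00170264  0.061     ]
0.06414292475841835
0.06430155242180108
0.06407156443347582
0.06359390972959025
scene hub [ 0.52114228 -0.00385294  0.061     ]  rim [ 0.51948607 -0.00470418  0.054     ]
43 346.1162790697674 230.88372093023256
handle [0.46153411 0.00757518 0.095     ]
[0.62491931 0.31210934 0.012     ]
[ 0.56323478 -0.08455635  0.012     ]
[ 0.45761934 -0.06907345  0.012     ]
[0.51731155 0.32939658 0.012     ]
yaw -0.1542719530553693 0.4014332467399592
yaw -0.14869778316445603 0.40291627222495535
yaw handle -0.17631274797297242 0.059707444184153725
54 298.81481481481484 243.37037037037038 [0.46084219 0.00640282 0.08      ]
```

```bash
cat >> h.py <<'E'
from scipy.spatial.transform import Rotation as Ro
C=np.array([.5197,-.003]);YAW=-.155
XF=np.array([np.cos(YAW),np.sin(YAW)]);YF=np.array([-np.sin(YAW),np.cos(YAW)])
RT=np.column_stack([[*YF,0],[*XF,0],[0,0,-1.]])
def W(xf,yf,z): return np.array([*(C+XF*xf+YF*yf),z])
def delta(X,o=None):
    o=o or bot.get_obs();R=Ro.from_rotvec(o["tcp_rot"])
    return R.inv().apply(X-o["tcp_pos"])*100,(R.inv()*Ro.from_matrix(RT)).as_rotvec()
def feed(o):
    p=o["tcp_pos"];d=p[:2]-C;return d@XF*1e3,d@YF*1e3,p[2]*1e3
E
python3 -c "
from h import *
print(delta(W(-.0495,-.034,.2)))
c=bot.camera_info('scene');print(-c['R'].T@c['t'])"
```

```text
(array([-44.33054961, -37.94203086,   3.10318586]), array([-1.28369695e-03,  8.73229241e-04,  1.34700113e+00]))
[ 0.10416565 -0.43553154  0.87259704]
```

Call:
step_arm:
  rows:
    - {"travel": [-3, -2.5, 0.2], "turn": [0, 0, 0.09], "fingers": 0}
    - {"travel": [-6, -5, 0.4], "turn": [0, 0, 0.18], "fingers": 0}
    - {"travel": [-9, -7.6, 0.6], "turn": [0, 0, 0.27], "fingers": 0}
    - {"travel": [-12, -10.2, 0.8], "turn": [0, 0, 0.36], "fingers": 0}
    - {"travel": [-15, -12.8, 1.0], "turn": [0, 0, 0.45], "fingers": 0}
    - {"travel": [-18, -15.4, 1.2], "turn": [0, 0, 0.54], "fingers": 0}
    - {"travel": [-21, -18, 1.4], "turn": [0, 0, 0.63], "fingers": 0}
    - {"travel": [-24, -20.6, 1.6], "turn": [0, 0, 0.72], "fingers": 0}
    - {"travel": [-27, -23.1, 1.8], "turn": [0, 0, 0.81], "fingers": 0}
    - {"travel": [-30, -25.7, 2.0], "turn": [0, 0, 0.9], "fingers": 0}
    - {"travel": [-33, -28.3, 2.2], "turn": [0, 0, 0.99], "fingers": 0}
    - {"travel": [-36, -30.8, 2.4], "turn": [0, 0, 1.08], "fingers": 0}
    - {"travel": [-39, -33.4, 2.7], "turn": [0, 0, 1.17], "fingers": 0}
    - {"travel": [-42, -36, 2.9], "turn": [0, 0, 1.26], "fingers": 0}
    - {"travel": [-44.3, -37.9, 3.1], "turn": [0, 0, 1.347], "fingers": 0}
    - {"travel": [-44.3, -37.9, 3.1], "turn": [0, 0, 1.347], "fingers": 0}
    - {"travel": [-44.3, -37.9, 3.1], "turn": [0, 0, 1.347], "fingers": 0}
    - {"travel": [-44.3, -37.9, 3.1], "turn": [0, 0, 1.347], "fingers": 0}

```text
clock: 1.6
tcp_pos: [0.4652, -0.0278, 0.1999]
tcp_rot: [-2.385, -2.043, 0.001]
force: [0.3, 0.3, -0.2]
finger_gap: -0.0003
```

Run:
```python
from h import *
o=bot.get_obs();print(feed(o),delta(W(-.0495,-.034,.07)),o["force"],o["finger_gap"],o["qpos"],o["clock"])
cv2.imwrite("pics/w1.png",bot.capture("wrist"))
```

```text
(np.float64(-49.97133580004126), np.float64(-32.9154919184613), np.float64(199.93841209756974)) (array([-0.11341453,  0.06011408, 12.99374526]), array([-0.00100538, -0.00037891,  0.00075016])) [ 0.26209572  0.34792694 -0.19013721] -0.00025661463166019855 [-1.39188283e-01 -1.04145278e-01  1.61652731e+00  3.95082615e-04
  1.63021003e+00  1.50848239e-02] 1.6
```

View pics/w1.png

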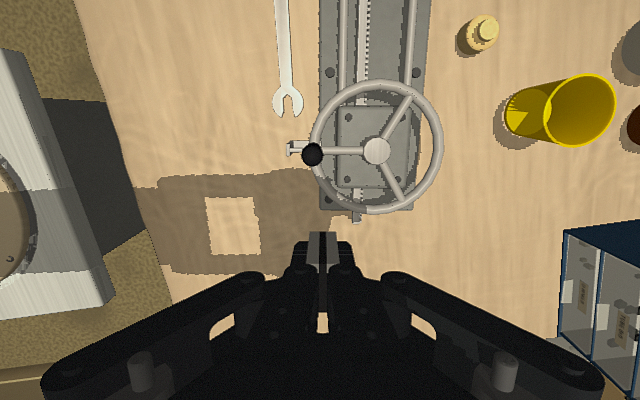

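```bash
cat >> h.py <<'E'
def wray(u,v,z,o):
    c=bot.camera_info("wrist");T=c["tool_from_camera"];R=Ro.from_rotvec(o["tcp_rot"])
    d=R.apply(T[:3,:3]@np.linalg.solve(c["intrinsics"],[u,v,1]));p=R.apply(T[:3,3])+o["tcp_pos"]
    return p+d*(z-p[2])/d[2]
E
python3 - <<'E'
from h import *
o=bot.get_obs()
for n,u,v,z in(("hub",376,151,.061),("handle",312,154.5,.102),("rimL",308,147,.054),("rimR",444,147,.054),("pointer",288,149,.054)):
    p=wray(u,v,z,o);d=p[:2]-C;print(n,p,"feeder",d@XF*1e3,d@YF*1e3)
im=cv2.imread("pics/w1.png")[215:330,260:380];cv2.imwrite("pics/w1z.png",cv2.resize(im,None,fx=5,fy=5))
E
```

```text
hub [ 0.52235279 -0.00109624  0.061     ] feeder 2.327084417293265 2.290473784654204
handle [0.46454859 0.00978214 0.102     ] feeder -56.46353631065312 4.114622228242702
rimL [0.45936321 0.01167797 0.054     ] feeder -61.879434928213094 5.187204667138207
rimR [ 0.58839428 -0.0082455   0.054     ] feeder 68.68054540764903 5.422417165313848
pointer [0.44004283 0.01273164 0.054     ] feeder -81.13085294545706 3.24556323682778
```

View pics/w1z.png

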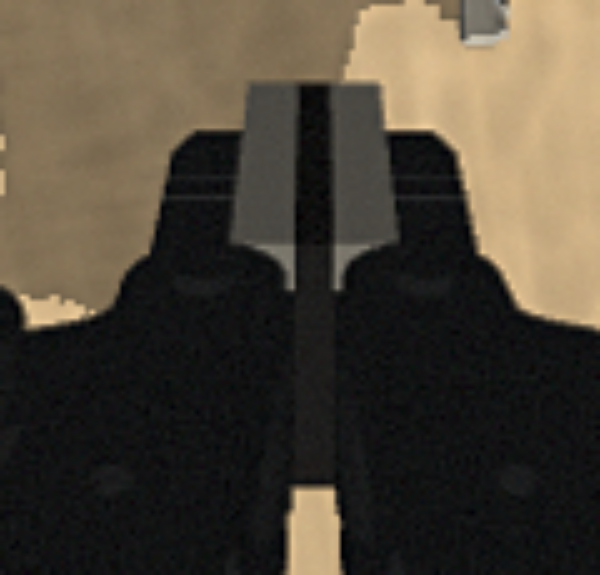

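Call:
step_arm:
  rows:
    - {"travel": [0, 0.2, 2], "turn": [0, 0, 0], "fingers": 0}
    - {"travel": [0, 0.2, 4.5], "turn": [0, 0, 0], "fingers": 0}
    - {"travel": [0, 0.2, 7], "turn": [0, 0, 0], "fingers": 0}
    - {"travel": [0, 0.2, 9.5], "turn": [0, 0, 0], "fingers": 0}
    - {"travel": [0, 0.2, 11.5], "turn": [0, 0, 0], "fingers": 0}
    - {"travel": [0, 0.2, 12.6], "turn": [0, 0, 0], "fingers": 0}
    - {"travel": [0, 0.2, 13], "turn": [0, 0, 0], "fingers": 0}
    - {"travel": [0, 0.2, 13], "turn": [0, 0, 0], "fingers": 0}
    - {"travel": [0, 0.2, 13], "turn": [0, 0, 0], "fingers": 0}

```text
clock: 2.4
tcp_pos: [0.4683, -0.0281, 0.0716]
tcp_rot: [2.385, 2.043, 0.002]
force: [0.4, -0.1, 0.1]
finger_gap: -0.0002
```

```bash
sed -i 's/^C=.*;YAW/C=np.array([.5215,-.0015]);YAW/' h.py
python3 - <<'E'
from h import *
o=bot.get_obs();print(feed(o),o["force"],o["clock"])
cv2.imwrite("pics/w2.png",bot.capture("wrist"))
x,y,_=feed(o);print("psi",np.arctan2(y,-x))
E
```

```text
(np.float64(-48.48947608264843), np.float64(-34.54567898016855), np.float64(71.6019597720799)) [ 0.36381539 -0.10763708  0.13740181] 2.4
psi -0.6190240218716754
```

View pics/w2.png

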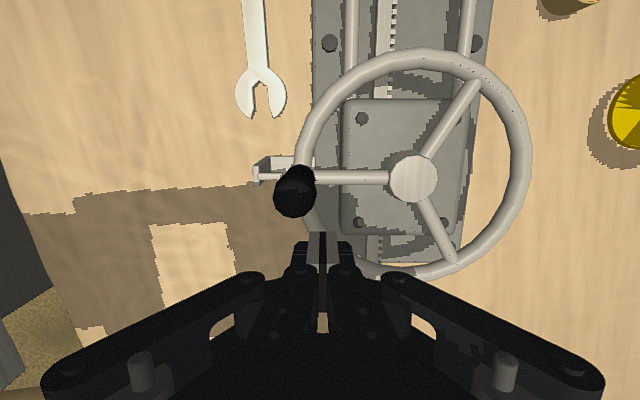

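```bash
cat > arc.py <<'E'
import sys,numpy as np
# psi of commanded pose at start, step, n ; optional start xf yf (mm)
a,s,n=map(float,sys.argv[1:4]);p0=np.array([-60*np.cos(a),60*np.sin(a)])
if len(sys.argv)>4:p0=np.array(list(map(float,sys.argv[4:6])))
for i in range(1,int(n)+1):
    q=a+s*i;p=np.array([-60*np.cos(q),60*np.sin(q)])-p0
    print([round(p[1]/.5)*.05,round(p[0]/.5)*.05].__str__() if 0 else "[%.2f,%.2f,0]"%(round(p[1]/.5)*.05,round(p[0]/.5)*.05),end=" ")
print()
E
python3 arc.py -.6 .04 20 -48.5 -34.5
```

```text
[0.25,-0.25,0] [0.45,-0.35,0] [0.70,-0.45,0] [0.90,-0.60,0] [1.10,-0.70,0] [1.35,-0.75,0] [1.55,-0.85,0] [1.80,-0.90,0] [2.00,-1.00,0] [2.25,-1.05,0] [2.50,-1.05,0] [2.75,-1.10,0] [2.95,-1.15,0] [3.20,-1.15,0] [3.45,-1.15,0] [3.70,-1.15,0] [3.95,-1.15,0] [4.15,-1.10,0] [4.40,-1.05,0] [4.65,-1.05,0]
```

Call:
step_arm:
  rows:
    - {"travel": [0.25, -0.25, 0], "turn": [0, 0, 0], "fingers": 0}
    - {"travel": [0.45, -0.35, 0], "turn": [0, 0, 0], "fingers": 0}
    - {"travel": [0.7, -0.45, 0], "turn": [0, 0, 0], "fingers": 0}
    - {"travel": [0.9, -0.6, 0], "turn": [0, 0, 0], "fingers": 0}
    - {"travel": [1.1, -0.7, 0], "turn": [0, 0, 0], "fingers": 0}
    - {"travel": [1.35, -0.75, 0], "turn": [0, 0, 0], "fingers": 0}
    - {"travel": [1.55, -0.85, 0], "turn": [0, 0, 0], "fingers": 0}
    - {"travel": [1.8, -0.9, 0], "turn": [0, 0, 0], "fingers": 0}
    - {"travel": [2.0, -1.0, 0], "turn": [0, 0, 0], "fingers": 0}
    - {"travel": [2.25, -1.05, 0], "turn": [0, 0, 0], "fingers": 0}
    - {"travel": [2.5, -1.05, 0], "turn": [0, 0, 0], "fingers": 0}
    - {"travel": [2.75, -1.1, 0], "turn": [0, 0, 0], "fingers": 0}
    - {"travel": [2.95, -1.15, 0], "turn": [0, 0, 0], "fingers": 0}
    - {"travel": [3.2, -1.15, 0], "turn": [0, 0, 0], "fingers": 0}

```text
clock: 3.62
tcp_pos: [0.4612, 0.0051, 0.0703]
tcp_rot: [2.387, 2.043, 0.0]
force: [0.6, -2.7, 0.9]
finger_gap: 0.0001
```

```bash
python3 - <<'E'
from h import *
o=bot.get_obs();print(feed(o),o["force"],o["clock"])
cv2.imwrite("pics/w3.png",bot.capture("wrist"))
x,y,_=feed(o);print("psi",np.arctan2(y,-x))
p0=np.array([-60*np.cos(.04),-60*np.sin(.04)])
E
python3 arc.py -.04 .05 20
```

```text
(np.float64(-60.627383792949104), np.float64(-2.8173806522844655), np.float64(70.33015219181995)) [ 0.56511273 -2.7215558   0.93663827] 3.6167
psi -0.046437023246647356
[0.30,0.00,0] [0.60,0.00,0] [0.90,0.05,0] [1.20,0.05,0] [1.50,0.15,0] [1.80,0.20,0] [2.05,0.30,0] [2.35,0.40,0] [2.65,0.50,0] [2.90,0.60,0] [3.15,0.75,0] [3.45,0.90,0] [3.70,1.10,0] [3.90,1.25,0] [4.15,1.45,0] [4.35,1.65,0] [4.60,1.85,0] [4.80,2.10,0] [5.00,2.30,0] [5.15,2.55,0]
```

View pics/w3.png

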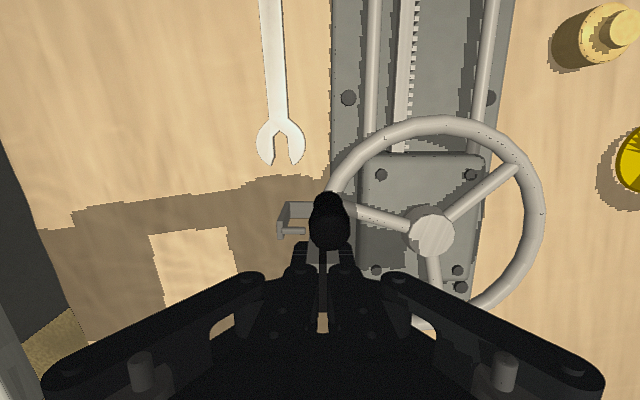

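Call:
step_arm:
  rows:
    - {"travel": [0.3, 0, 0], "turn": [0, 0, 0], "fingers": 0}
    - {"travel": [0.6, 0, 0], "turn": [0, 0, 0], "fingers": 0}
    - {"travel": [0.9, 0.05, 0], "turn": [0, 0, 0], "fingers": 0}
    - {"travel": [1.2, 0.1, 0], "turn": [0, 0, 0], "fingers": 0}
    - {"travel": [1.5, 0.15, 0], "turn": [0, 0, 0], "fingers": 0}
    - {"travel": [1.8, 0.2, 0], "turn": [0, 0, 0], "fingers": 0}
    - {"travel": [2.05, 0.3, 0], "turn": [0, 0, 0], "fingers": 0}
    - {"travel": [2.35, 0.4, 0], "turn": [0, 0, 0], "fingers": 0}
    - {"travel": [2.65, 0.5, 0], "turn": [0, 0, 0], "fingers": 0}
    - {"travel": [2.9, 0.6, 0], "turn": [0, 0, 0], "fingers": 0}
    - {"travel": [3.15, 0.75, 0], "turn": [0, 0, 0], "fingers": 0}
    - {"travel": [3.45, 0.9, 0], "turn": [0, 0, 0], "fingers": 0}
    - {"travel": [3.7, 1.1, 0], "turn": [0, 0, 0], "fingers": 0}
    - {"travel": [3.9, 1.25, 0], "turn": [0, 0, 0], "fingers": 0}
    - {"travel": [4.15, 1.45, 0], "turn": [0, 0, 0], "fingers": 0}
    - {"travel": [4.35, 1.65, 0], "turn": [0, 0, 0], "fingers": 0}
    - {"travel": [4.6, 1.85, 0], "turn": [0, 0, 0], "fingers": 0}
    - {"travel": [4.8, 2.1, 0], "turn": [0, 0, 0], "fingers": 0}
    - {"travel": [5.0, 2.3, 0], "turn": [0, 0, 0], "fingers": 0}
    - {"travel": [5.15, 2.55, 0], "turn": [0, 0, 0], "fingers": 0}

```text
clock: 5.33
tcp_pos: [0.4944, 0.0523, 0.0702]
tcp_rot: [-2.386, -2.043, -0.0]
force: [-1.7, -0.3, 0.9]
finger_gap: -0.0
```

```bash
cat > st.py <<'E'
from h import *
import sys
o=bot.get_obs();print(feed(o),o["force"],o["clock"])
cv2.imwrite(f"pics/{sys.argv[1]}.png",bot.capture("wrist"))
x,y,_=feed(o);print("psi",np.arctan2(y,-x),np.hypot(x,y))
E
python3 st.py w4
python3 arc.py .96 .05 20
```

```text
(np.float64(-35.095836894596275), np.float64(48.97486634183), np.float64(70.20390899227843)) [-1.70191177 -0.33515469  0.93435421] 5.3333
psi 0.9490100456488109 60.25159998317238
[0.15,0.25,0] [0.30,0.50,0] [0.45,0.75,0] [0.60,1.05,0] [0.70,1.30,0] [0.80,1.60,0] [0.90,1.90,0] [0.95,2.20,0] [1.00,2.50,0] [1.05,2.80,0] [1.05,3.10,0] [1.10,3.40,0] [1.10,3.70,0] [1.05,4.00,0] [1.05,4.25,0] [1.00,4.55,0] [0.90,4.85,0] [0.85,5.15,0] [0.75,5.45,0] [0.65,5.70,0]
```

View pics/w4.png

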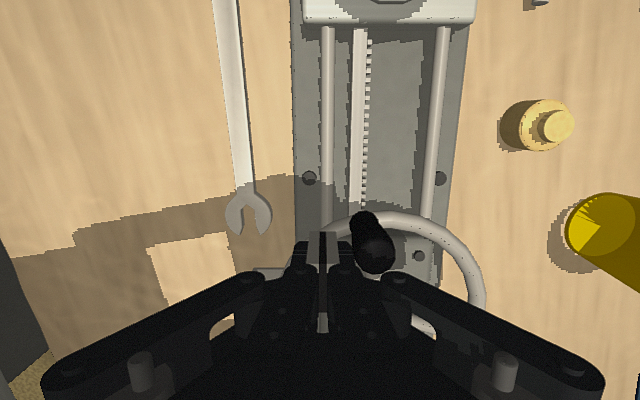

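Call:
step_arm:
  rows:
    - {"travel": [0.15, 0.25, 0], "turn": [0, 0, 0], "fingers": 0}
    - {"travel": [0.3, 0.5, 0], "turn": [0, 0, 0], "fingers": 0}
    - {"travel": [0.45, 0.75, 0], "turn": [0, 0, 0], "fingers": 0}
    - {"travel": [0.6, 1.05, 0], "turn": [0, 0, 0], "fingers": 0}
    - {"travel": [0.7, 1.3, 0], "turn": [0, 0, 0], "fingers": 0}
    - {"travel": [0.8, 1.6, 0], "turn": [0, 0, 0], "fingers": 0}
    - {"travel": [0.9, 1.9, 0], "turn": [0, 0, 0], "fingers": 0}
    - {"travel": [0.95, 2.2, 0], "turn": [0, 0, 0], "fingers": 0}
    - {"travel": [1.0, 2.5, 0], "turn": [0, 0, 0], "fingers": 0}
    - {"travel": [1.05, 2.8, 0], "turn": [0, 0, 0], "fingers": 0}
    - {"travel": [1.05, 3.1, 0], "turn": [0, 0, 0], "fingers": 0}
    - {"travel": [1.1, 3.4, 0], "turn": [0, 0, 0], "fingers": 0}
    - {"travel": [1.1, 3.7, 0], "turn": [0, 0, 0], "fingers": 0}
    - {"travel": [1.05, 4.0, 0], "turn": [0, 0, 0], "fingers": 0}
    - {"travel": [1.05, 4.25, 0], "turn": [0, 0, 0], "fingers": 0}
    - {"travel": [1.0, 4.55, 0], "turn": [0, 0, 0], "fingers": 0}
    - {"travel": [0.9, 4.85, 0], "turn": [0, 0, 0], "fingers": 0}
    - {"travel": [0.85, 5.15, 0], "turn": [0, 0, 0], "fingers": 0}
    - {"travel": [0.75, 5.45, 0], "turn": [0, 0, 0], "fingers": 0}
    - {"travel": [0.65, 5.7, 0], "turn": [0, 0, 0], "fingers": 0}

```text
clock: 7.05
tcp_pos: [0.552, 0.0495, 0.0703]
tcp_rot: [-2.387, -2.043, -0.001]
force: [-0.8, 1.2, 0.1]
finger_gap: -0.0001
```

```bash
python3 st.py w5
python3 arc.py 1.96 .05 20
```

```text
(np.float64(22.26719617281821), np.float64(55.11933941594475), np.float64(70.32442576160048)) [-0.83902189  1.17714554  0.10575907] 7.05
psi 1.9547303551761306 59.44720012791932
[-0.10,0.25,0] [-0.25,0.55,0] [-0.40,0.80,0] [-0.55,1.05,0] [-0.75,1.30,0] [-0.90,1.55,0] [-1.10,1.75,0] [-1.30,2.00,0] [-1.55,2.20,0] [-1.75,2.40,0] [-2.00,2.55,0] [-2.25,2.75,0] [-2.50,2.90,0] [-2.75,3.05,0] [-3.05,3.15,0] [-3.30,3.30,0] [-3.60,3.40,0] [-3.90,3.50,0] [-4.15,3.55,0] [-4.45,3.60,0]
```

View pics/w5.png

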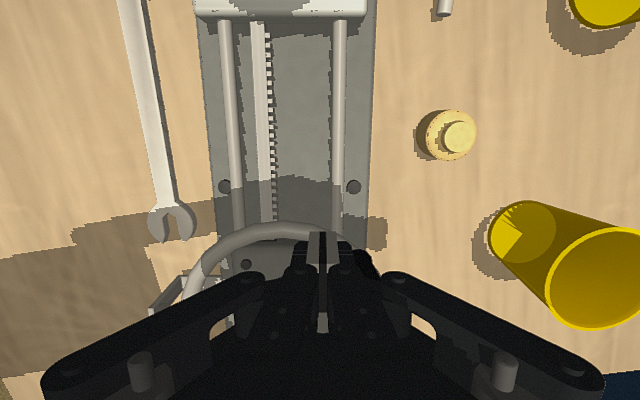

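Call:
step_arm:
  rows:
    - {"travel": [-0.1, 0.25, 0], "turn": [0, 0, 0], "fingers": 0}
    - {"travel": [-0.25, 0.55, 0], "turn": [0, 0, 0], "fingers": 0}
    - {"travel": [-0.4, 0.8, 0], "turn": [0, 0, 0], "fingers": 0}
    - {"travel": [-0.55, 1.05, 0], "turn": [0, 0, 0], "fingers": 0}
    - {"travel": [-0.75, 1.3, 0], "turn": [0, 0, 0], "fingers": 0}
    - {"travel": [-0.9, 1.55, 0], "turn": [0, 0, 0], "fingers": 0}
    - {"travel": [-1.1, 1.75, 0], "turn": [0, 0, 0], "fingers": 0}
    - {"travel": [-1.3, 2.0, 0], "turn": [0, 0, 0], "fingers": 0}
    - {"travel": [-1.55, 2.2, 0], "turn": [0, 0, 0], "fingers": 0}
    - {"travel": [-1.75, 2.4, 0], "turn": [0, 0, 0], "fingers": 0}
    - {"travel": [-2.0, 2.55, 0], "turn": [0, 0, 0], "fingers": 0}
    - {"travel": [-2.25, 2.75, 0], "turn": [0, 0, 0], "fingers": 0}
    - {"travel": [-2.5, 2.9, 0], "turn": [0, 0, 0], "fingers": 0}
    - {"travel": [-2.75, 3.05, 0], "turn": [0, 0, 0], "fingers": 0}
    - {"travel": [-3.05, 3.15, 0], "turn": [0, 0, 0], "fingers": 0}
    - {"travel": [-3.3, 3.3, 0], "turn": [0, 0, 0], "fingers": 0}
    - {"travel": [-3.6, 3.4, 0], "turn": [0, 0, 0], "fingers": 0}
    - {"travel": [-3.9, 3.5, 0], "turn": [0, 0, 0], "fingers": 0}
    - {"travel": [-4.15, 3.55, 0], "turn": [0, 0, 0], "fingers": 0}
    - {"travel": [-4.45, 3.6, 0], "turn": [0, 0, 0], "fingers": 0}

```text
clock: 8.77
tcp_pos: [0.5803, -0.0003, 0.0703]
tcp_rot: [-2.387, -2.043, -0.0]
force: [-0.1, 2.0, 0.9]
finger_gap: -0.0002
```

```bash
python3 st.py w6
python3 arc.py 2.96 .05 20
python3 -c "
from h import *
cv2.imwrite('pics/s6.png',cv2.resize(bot.capture('scene')[110:300,200:400],None,fx=3,fy=3))"
```

```text
(np.float64(57.94220348050007), np.float64(10.315271945250949), np.float64(70.34581968419421)) [-0.13582056  2.02039271  0.92696947] 8.7667
psi 2.965411530487542 58.85323932869078
[-0.30,0.05,0] [-0.60,0.10,0] [-0.90,0.10,0] [-1.20,0.10,0] [-1.50,0.10,0] [-1.80,0.05,0] [-2.10,0.00,0] [-2.40,-0.05,0] [-2.65,-0.10,0] [-2.95,-0.20,0] [-3.25,-0.30,0] [-3.50,-0.40,0] [-3.80,-0.55,0] [-4.05,-0.70,0] [-4.30,-0.85,0] [-4.55,-1.00,0] [-4.80,-1.20,0] [-5.05,-1.40,0] [-5.25,-1.60,0] [-5.45,-1.80,0]
```

View pics/s6.png

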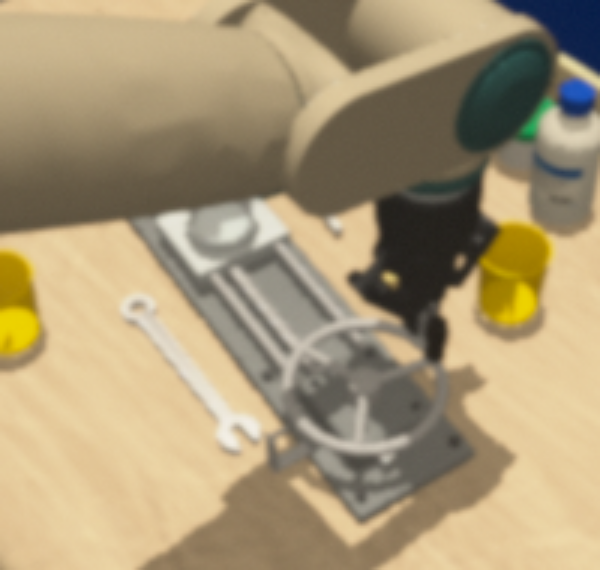

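Call:
step_arm:
  rows:
    - {"travel": [-0.3, 0.1, 0], "turn": [0, 0, 0], "fingers": 0}
    - {"travel": [-0.6, 0.15, 0], "turn": [0, 0, 0], "fingers": 0}
    - {"travel": [-0.9, 0.2, 0], "turn": [0, 0, 0], "fingers": 0}
    - {"travel": [-1.2, 0.2, 0], "turn": [0, 0, 0], "fingers": 0}
    - {"travel": [-1.5, 0.2, 0], "turn": [0, 0, 0], "fingers": 0}
    - {"travel": [-1.8, 0.15, 0], "turn": [0, 0, 0], "fingers": 0}
    - {"travel": [-2.1, 0.1, 0], "turn": [0, 0, 0], "fingers": 0}
    - {"travel": [-2.4, 0.05, 0], "turn": [0, 0, 0], "fingers": 0}
    - {"travel": [-2.65, 0, 0], "turn": [0, 0, 0], "fingers": 0}
    - {"travel": [-2.95, -0.1, 0], "turn": [0, 0, 0], "fingers": 0}
    - {"travel": [-3.25, -0.2, 0], "turn": [0, 0, 0], "fingers": 0}
    - {"travel": [-3.5, -0.3, 0], "turn": [0, 0, 0], "fingers": 0}
    - {"travel": [-3.8, -0.45, 0], "turn": [0, 0, 0], "fingers": 0}
    - {"travel": [-4.05, -0.6, 0], "turn": [0, 0, 0], "fingers": 0}
    - {"travel": [-4.3, -0.75, 0], "turn": [0, 0, 0], "fingers": 0}
    - {"travel": [-4.55, -0.9, 0], "turn": [0, 0, 0], "fingers": 0}
    - {"travel": [-4.8, -1.1, 0], "turn": [0, 0, 0], "fingers": 0}
    - {"travel": [-5.05, -1.3, 0], "turn": [0, 0, 0], "fingers": 0}
    - {"travel": [-5.25, -1.5, 0], "turn": [0, 0, 0], "fingers": 0}
    - {"travel": [-5.45, -1.7, 0], "turn": [0, 0, 0], "fingers": 0}

```text
clock: 10.53
tcp_pos: [0.5549, -0.0516, 0.0703]
tcp_rot: [2.387, 2.042, 0.0]
force: [1.5, 2.3, -0.7]
finger_gap: -0.0004
```

```bash
python3 st.py w7
python3 arc.py 3.96 .05 20
python3 -c "
from h import *
cv2.imwrite('pics/s7.png',cv2.resize(bot.capture('scene')[110:300,200:400],None,fx=3,fy=3))"
```

```text
(np.float64(40.7285262520117), np.float64(-44.313666832073295), np.float64(70.28890057131382)) [ 1.47388345  2.25796684 -0.671743  ] 10.5333
psi -2.3140622398391892 60.18732357203466
[-0.20,-0.20,0] [-0.40,-0.45,0] [-0.55,-0.70,0] [-0.75,-0.95,0] [-0.90,-1.20,0] [-1.00,-1.50,0] [-1.15,-1.75,0] [-1.25,-2.05,0] [-1.35,-2.30,0] [-1.45,-2.60,0] [-1.50,-2.90,0] [-1.55,-3.20,0] [-1.60,-3.50,0] [-1.60,-3.80,0] [-1.60,-4.10,0] [-1.60,-4.40,0] [-1.60,-4.70,0] [-1.55,-5.00,0] [-1.50,-5.30,0] [-1.45,-5.55,0]
```

View pics/s7.png

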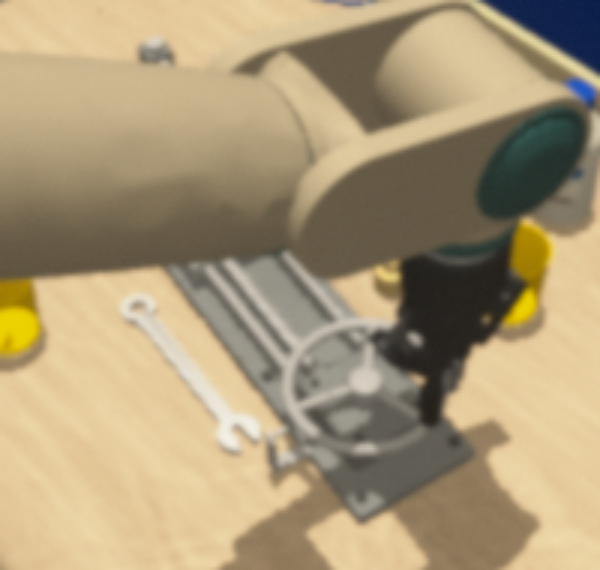

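Call:
step_arm:
  rows:
    - {"travel": [-0.2, -0.2, 0], "turn": [0, 0, 0], "fingers": 0}
    - {"travel": [-0.4, -0.45, 0], "turn": [0, 0, 0], "fingers": 0}
    - {"travel": [-0.55, -0.7, 0], "turn": [0, 0, 0], "fingers": 0}
    - {"travel": [-0.75, -0.95, 0], "turn": [0, 0, 0], "fingers": 0}
    - {"travel": [-0.9, -1.2, 0], "turn": [0, 0, 0], "fingers": 0}
    - {"travel": [-1.0, -1.5, 0], "turn": [0, 0, 0], "fingers": 0}
    - {"travel": [-1.15, -1.75, 0], "turn": [0, 0, 0], "fingers": 0}
    - {"travel": [-1.25, -2.05, 0], "turn": [0, 0, 0], "fingers": 0}
    - {"travel": [-1.35, -2.3, 0], "turn": [0, 0, 0], "fingers": 0}
    - {"travel": [-1.45, -2.6, 0], "turn": [0, 0, 0], "fingers": 0}
    - {"travel": [-1.5, -2.9, 0], "turn": [0, 0, 0], "fingers": 0}
    - {"travel": [-1.55, -3.2, 0], "turn": [0, 0, 0], "fingers": 0}
    - {"travel": [-1.6, -3.5, 0], "turn": [0, 0, 0], "fingers": 0}
    - {"travel": [-1.6, -3.8, 0], "turn": [0, 0, 0], "fingers": 0}
    - {"travel": [-1.6, -4.1, 0], "turn": [0, 0, 0], "fingers": 0}
    - {"travel": [-1.6, -4.4, 0], "turn": [0, 0, 0], "fingers": 0}
    - {"travel": [-1.6, -4.7, 0], "turn": [0, 0, 0], "fingers": 0}
    - {"travel": [-1.55, -5.0, 0], "turn": [0, 0, 0], "fingers": 0}
    - {"travel": [-1.5, -5.3, 0], "turn": [0, 0, 0], "fingers": 0}
    - {"travel": [-1.45, -5.55, 0], "turn": [0, 0, 0], "fingers": 0}

```text
clock: 12.3
tcp_pos: [0.4977, -0.057, 0.0703]
tcp_rot: [2.387, 2.043, -0.0]
force: [2.2, -1.2, -0.3]
finger_gap: -0.0004
```

```bash
python3 st.py w8
python3 arc.py 4.96 .05 20
python3 -c "
from h import *
cv2.imwrite('pics/s8.png',cv2.resize(bot.capture('scene')[110:300,200:400],None,fx=3,fy=3))"
```

```text
(np.float64(-14.974899328307766), np.float64(-58.50443361780867), np.float64(70.31528548375864)) [ 2.1800564  -1.15928989 -0.32883372] 12.3
psi -1.3202144894959558 60.390532062845196
[0.10,-0.30,0] [0.20,-0.55,0] [0.30,-0.85,0] [0.40,-1.15,0] [0.55,-1.40,0] [0.70,-1.65,0] [0.85,-1.90,0] [1.05,-2.15,0] [1.20,-2.40,0] [1.40,-2.60,0] [1.65,-2.80,0] [1.85,-3.05,0] [2.10,-3.20,0] [2.30,-3.40,0] [2.55,-3.55,0] [2.80,-3.75,0] [3.10,-3.85,0] [3.35,-4.00,0] [3.65,-4.10,0] [3.90,-4.20,0]
```

View pics/s8.png

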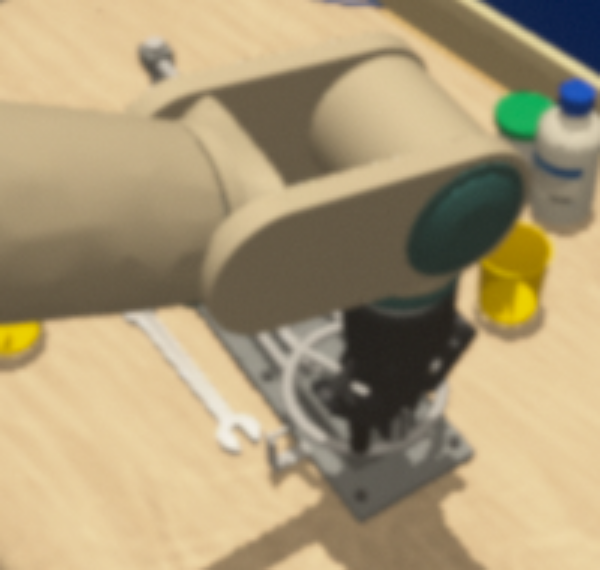

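View pics/w8.png

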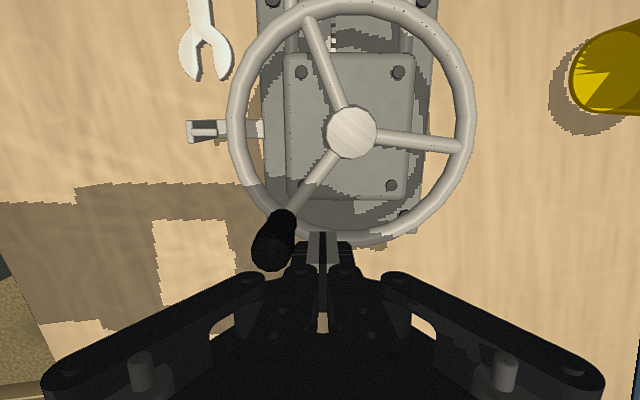

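Call:
step_arm:
  rows:
    - {"travel": [0.1, -0.3, 0], "turn": [0, 0, 0], "fingers": 0}
    - {"travel": [0.2, -0.55, 0], "turn": [0, 0, 0], "fingers": 0}
    - {"travel": [0.3, -0.85, 0], "turn": [0, 0, 0], "fingers": 0}
    - {"travel": [0.4, -1.15, 0], "turn": [0, 0, 0], "fingers": 0}
    - {"travel": [0.55, -1.4, 0], "turn": [0, 0, 0], "fingers": 0}
    - {"travel": [0.7, -1.65, 0], "turn": [0, 0, 0], "fingers": 0}
    - {"travel": [0.85, -1.9, 0], "turn": [0, 0, 0], "fingers": 0}
    - {"travel": [1.05, -2.15, 0], "turn": [0, 0, 0], "fingers": 0}
    - {"travel": [1.2, -2.4, 0], "turn": [0, 0, 0], "fingers": 0}
    - {"travel": [1.4, -2.6, 0], "turn": [0, 0, 0], "fingers": 0}
    - {"travel": [1.65, -2.8, 0], "turn": [0, 0, 0], "fingers": 0}
    - {"travel": [1.85, -3.05, 0], "turn": [0, 0, 0], "fingers": 0}
    - {"travel": [2.1, -3.2, 0], "turn": [0, 0, 0], "fingers": 0}
    - {"travel": [2.3, -3.4, 0], "turn": [0, 0, 0], "fingers": 0}
    - {"travel": [2.55, -3.55, 0], "turn": [0, 0, 0], "fingers": 0}
    - {"travel": [2.8, -3.7, 0], "turn": [0, 0, 0], "fingers": 0}
    - {"travel": [2.8, -3.7, 0], "turn": [0, 0, 0], "fingers": 0}

```text
clock: 13.82
tcp_pos: [0.4654, -0.023, 0.0702]
tcp_rot: [-2.386, -2.043, 0.0]
force: [1.0, -1.2, 0.4]
finger_gap: -0.0003
```

```bash
python3 st.py w9
python3 -c "
from h import *
cv2.imwrite('pics/s9.png',cv2.resize(bot.capture('scene')[110:300,200:400],None,fx=3,fy=3))"
```

```text
(np.float64(-52.05592869344091), np.float64(-29.942765528912744), np.float64(70.19830094844006)) [ 1.037348   -1.18283885  0.37793762] 13.8167
psi -0.5219873918091518 60.053217396373114
```

View pics/w9.png

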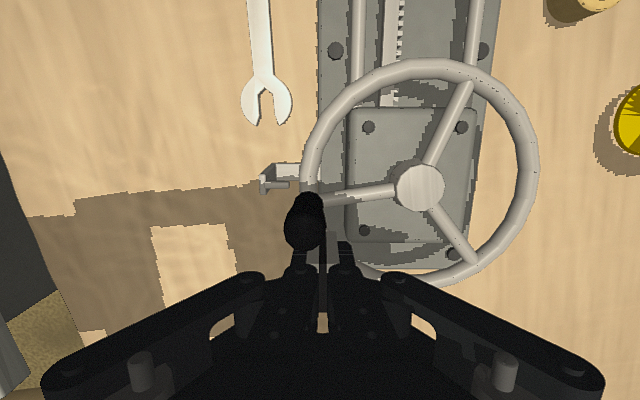

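```bash
cat > wm.py <<'E'
from h import *
import sys
a=list(map(float,sys.argv[1:5]));o=bot.get_obs()
h=wray(a[0],a[1],.061,o);t=wray(a[2],a[3],.102,o)
f=lambda p:np.array([(p[:2]-C)@XF,(p[:2]-C)@YF])*1e3
d=f(t)-f(h);print("hub",f(h),"handle",f(t),"d",d,"th",np.arctan2(d[1],-d[0]))
E
python3 wm.py 420 186 301.5 232
python3 -c "
import cv2
im=cv2.imread('pics/w9.png')[150:270,240:360];cv2.imwrite('pics/w9z.png',cv2.resize(im,None,fx=5,fy=5))"
```

```text
hub [1.01806926 1.42503758] handle [-58.29476081  -7.75872931] d [-59.31283007  -9.1837669 ] th -0.153616235019707
```

View pics/w9z.png

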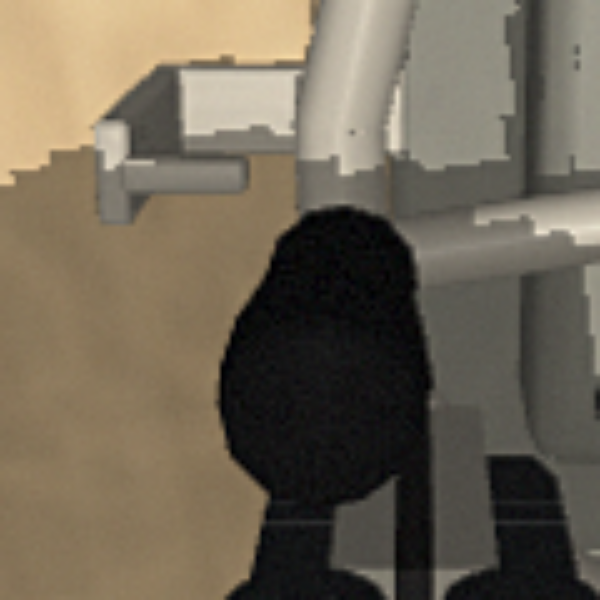

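Run:
```python
import cv2,numpy as np
for n,(x0,x1,y0,y1) in {"w2":(260,325,160,225),"w9":(270,327,185,248)}.items():
    g=cv2.imread(f"pics/{n}.png").max(2)[y0:y1,x0:x1]<38
    ys,xs=np.nonzero(g)
    # widest row and extents
    for y in range(y0,y1,4):
        r=np.nonzero(g[y-y0])[0]
        if len(r):print(n,y,r.min()+x0,r.max()+x0)
    print(ys.max()+y0)
cv2.imwrite('pics/w2z.png',cv2.resize(cv2.imread('pics/w2.png')[130:250,230:430],None,fx=4,fy=4))
```

```text
w2 168 290 309
w2 172 286 312
w2 176 282 313
w2 180 279 314
w2 184 276 313
w2 188 275 315
w2 192 274 316
w2 196 273 315
w2 200 273 314
w2 204 275 313
w2 208 276 311
w2 212 280 307
w2 216 286 300
217
w9 193 301 315
w9 197 296 319
w9 201 295 321
w9 205 293 322
w9 209 291 322
w9 213 288 323
w9 217 286 324
w9 221 285 324
w9 225 284 325
w9 229 284 325
w9 233 284 325
w9 237 285 325
w9 241 287 325
w9 245 291 325
247
```

View pics/w2z.png

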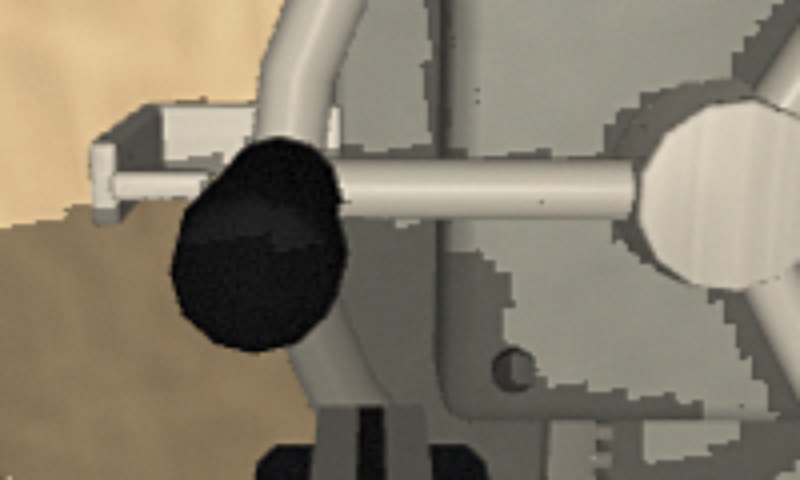

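```bash
python3 wm.py 420 186 304.5 229.5
python3 - <<'E'
from h import *
o={"tcp_rot":bot.get_obs()["tcp_rot"],"tcp_pos":np.array([.4683,-.0281,.0716])}
d=(wray(294,196.5,.102,o)-wray(414,178,.061,o))[:2]
d=[d@XF,d@YF];print(d,np.arctan2(d[1],-d[0]))
E
```

```text
hub [1.01806926 1.42503758] handle [-57.08500589  -6.69491601] d [-58.10307514  -8.11995359] th -0.13885156341443478
[np.float64(-0.05904540145989398), np.float64(0.0011038235187926387)] 0.018692310136925672
```

Call:
step_arm:
  rows:
    - {"travel": [0.15, -0.05, 0], "turn": [0, 0, 0], "fingers": 0}
    - {"travel": [0.3, -0.1, 0], "turn": [0, 0, 0], "fingers": 0}
    - {"travel": [0.45, -0.15, 0], "turn": [0, 0, 0], "fingers": 0}
    - {"travel": [0.6, -0.25, 0], "turn": [0, 0, 0], "fingers": 0}
    - {"travel": [0.7, -0.3, 0], "turn": [0, 0, 0], "fingers": 0}
    - {"travel": [0.7, -0.3, 0], "turn": [0, 0, 0], "fingers": 0}
    - {"travel": [0.7, -0.3, 0], "turn": [0, 0, 0], "fingers": 0}

```text
clock: 14.5
tcp_pos: [0.4638, -0.016, 0.0702]
tcp_rot: [-2.386, -2.043, -0.0]
force: [-0.2, -1.6, -0.3]
finger_gap: -0.0
```

```bash
python3 st.py w10
python3 -c "
import cv2
im=cv2.imread('pics/w10.png')[130:260,230:450];cv2.imwrite('pics/w10z.png',cv2.resize(im,None,fx=3.6,fy=3.6))"
```

```text
(np.float64(-54.7736787353324), np.float64(-23.235405033405996), np.float64(70.22713167834789)) [-0.17147084 -1.62247154 -0.29368662] 14.5
psi -0.40119919688981426 59.49823467354165
```

View pics/w10z.png

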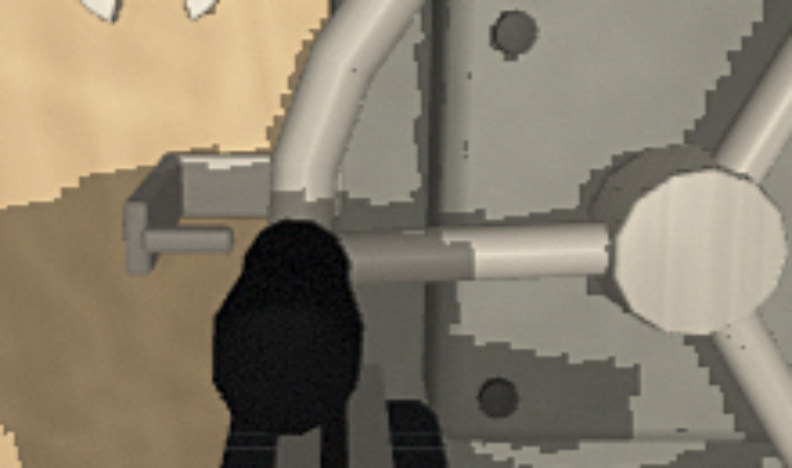

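Call:
step_arm:
  rows:
    - {"travel": [0.1, -0.05, 0], "turn": [0, 0, 0], "fingers": 0}
    - {"travel": [0.2, -0.05, 0], "turn": [0, 0, 0], "fingers": 0}
    - {"travel": [0.2, -0.05, 0], "turn": [0, 0, 0], "fingers": 0}
    - {"travel": [0.2, -0.05, 0], "turn": [0, 0, 0], "fingers": 0}

```text
clock: 14.88
tcp_pos: [0.4636, -0.0141, 0.0702]
tcp_rot: [-2.386, -2.043, 0.0]
force: [-1.3, -1.7, 0.2]
finger_gap: 0.0003
```

```bash
python3 st.py w11
cat > spoke.py <<'E'
import cv2,numpy as np,sys
# sub-pixel spoke edges: in each column find strongest up/down vertical gradients near guess row
n,x0,x1,yc,h=sys.argv[1],*map(int,sys.argv[2:])
g=cv2.GaussianBlur(cv2.cvtColor(cv2.imread(f"pics/{n}.png"),6),(5,3),0).astype(float)
P=[]
for x in range(x0,x1):
    d=np.diff(g[yc-h:yc+h,x]); P.append((x,yc-h+d[:h].argmax()+.5,yc-h+h+d[h:].argmin()+.5))
P=np.array(P)
for k in(1,2): 
    c=np.polyfit(P[:,0],P[:,k],1); r=P[:,k]-np.polyval(c,P[:,0]); m=abs(r)<2
    print(n,np.polyfit(P[m,0],P[m,k],1),m.sum())
E
python3 spoke.py w2 350 385 177 11; python3 spoke.py w10 365 395 199 11; 
python3 -c "
import cv2
im=cv2.imread('pics/w11.png')[130:260,230:450];cv2.imwrite('pics/w11z.png',cv2.resize(im,None,fx=3.6,fy=3.6))"
```

```text
(np.float64(-55.2589448517611), np.float64(-21.390625170741643), np.float64(70.23243011388824)) [-1.27109487 -1.73475573  0.17792909] 14.8833
psi -0.36933469440841865 59.254618649731775
w2 [2.59787143e-16 1.70500000e+02] 35
w2 [1.39722864e-02 1.77459584e+02] 34
w10 [-4.64961068e-02  2.10511939e+02] 30
w10 [-3.20355951e-02  2.17257508e+02] 30
```

View pics/w11z.png

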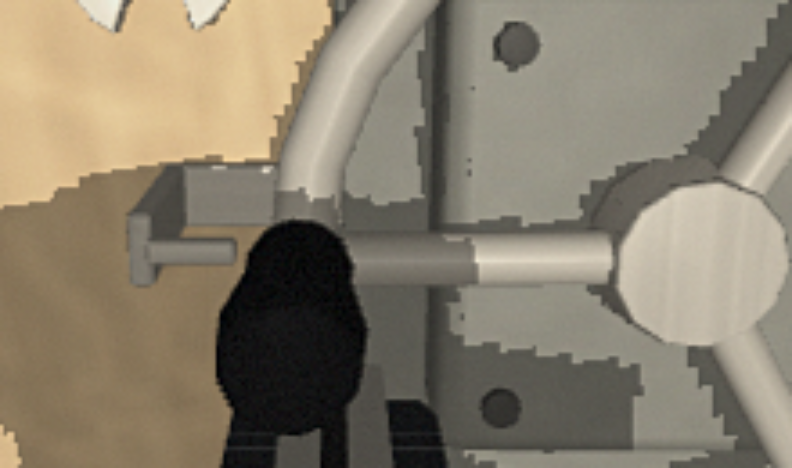

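```bash
python3 spoke.py w11 365 395 201 11; python3 spoke.py w11 332 360 202 11;python3 spoke.py w2 330 385 177 11;python3 spoke.py w10 365 395 199 11;python3 spoke.py w10 332 358 201 11
```

```text
w11 [-3.47052280e-02  2.08003967e+02] 30
w11 [-2.55839822e-02  2.16842455e+02] 30
w11 [-6.07553366e-02  2.16205255e+02] 28
w11 [7.51559841e-02 1.82080261e+02] 13
w2 [1.22655123e-02 1.65939394e+02] 55
w2 [-2.23545048e-02  1.90799783e+02] 50
w10 [-4.64961068e-02  2.10511939e+02] 30
w10 [-3.20355951e-02  2.17257508e+02] 30
w10 [-1.09011147e-01  2.31509602e+02] 25
w10 [-1.97607205e-02  2.14055921e+02] 24
```

Call:
step_arm:
  rows:
    - {"travel": [-0.3, 0.1, 0], "turn": [0, 0, 0], "fingers": 0}
    - {"travel": [-0.7, 0.3, 0], "turn": [0, 0, 0], "fingers": 0}
    - {"travel": [-1.1, 0.6, 0], "turn": [0, 0, 0], "fingers": 0}
    - {"travel": [-1.3, 0.7, -0.1], "turn": [0, 0, 0], "fingers": 0}
    - {"travel": [-1.3, 0.7, -0.1], "turn": [0, 0, 0], "fingers": 0}
    - {"travel": [-1.3, 0.7, -0.1], "turn": [0, 0, 0], "fingers": 0}

```text
clock: 15.43
tcp_pos: [0.4687, -0.0283, 0.0714]
tcp_rot: [-2.387, -2.042, -0.0]
force: [0.0, 0.4, 0.3]
finger_gap: -0.0003
```

```bash
python3 st.py w12
python3 -c "
import cv2,numpy as np
f=lambda n:cv2.resize(cv2.imread(f'pics/{n}.png')[140:235,245:445],None,fx=4,fy=3.1)
cv2.imwrite('pics/cmp.png',np.vstack([f('w2'),f('w12')]))"
```

```text
(np.float64(-47.98504291483245), np.float64(-34.61300033078343), np.float64(71.38082766855536)) [0.02930926 0.43983035 0.26104571] 15.4333
psi -0.6248977280818754 59.16607250305808
```

View pics/cmp.png

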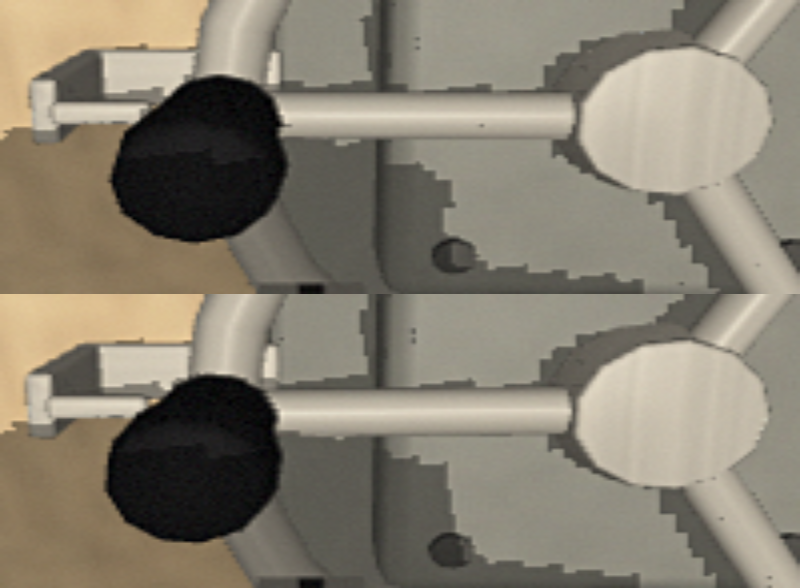

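Call:
step_arm:
  rows:
    - {"travel": [0.3, -0.2, 0.1], "turn": [0, 0, 0], "fingers": 0}
    - {"travel": [0.6, -0.4, 0.1], "turn": [0, 0, 0], "fingers": 0}
    - {"travel": [0.9, -0.6, 0.1], "turn": [0, 0, 0], "fingers": 0}
    - {"travel": [1.1, -0.7, 0.1], "turn": [0, 0, 0], "fingers": 0}
    - {"travel": [1.2, -0.75, 0.1], "turn": [0, 0, 0], "fingers": 0}
    - {"travel": [1.3, -0.75, 0.1], "turn": [0, 0, 0], "fingers": 0}
    - {"travel": [1.4, -0.75, 0.1], "turn": [0, 0, 0], "fingers": 0}
    - {"travel": [1.4, -0.75, 0.1], "turn": [0, 0, 0], "fingers": 0}
    - {"travel": [1.4, -0.75, 0.1], "turn": [0, 0, 0], "fingers": 0}
    - {"travel": [1.0, -0.6, 0.1], "turn": [0, 0, 0], "fingers": 0}
    - {"travel": [0.5, -0.3, 0.1], "turn": [0, 0, 0], "fingers": 0}
    - {"travel": [0, 0, 0], "turn": [0, 0, 0], "fingers": 0}
    - {"travel": [0, 0, 0], "turn": [0, 0, 0], "fingers": 0}
    - {"travel": [0, 0, 0], "turn": [0, 0, 0], "fingers": 0}

```text
clock: 16.65
tcp_pos: [0.4688, -0.0286, 0.0714]
tcp_rot: [2.388, 2.042, 0.0]
force: [-1.0, -0.0, -0.6]
finger_gap: 0.0004
```

```bash
python3 st.py w13
python3 -c "
import cv2,numpy as np
f=lambda n:cv2.resize(cv2.imread(f'pics/{n}.png')[140:235,245:445],None,fx=4,fy=3.1)
cv2.imwrite('pics/cmp2.png',np.vstack([f('w2'),f('w13')]))
for n in('w2','w12','w13'):
    g=cv2.imread(f'pics/{n}.png').max(2)[160:222,260:325]<38
    ys,xs=np.nonzero(g); print(n,xs.min()+260,ys.max()+160,xs.mean()+260,ys.mean()+160)
"
```

```text
(np.float64(-47.861734970892435), np.float64(-34.86570940259703), np.float64(71.35979791394638)) [-1.04799966 -0.00693971 -0.61592947] 16.65
psi -0.6295771652541329 59.21455367196725
w2 273 217 295.039496279336 191.86433886662851
w12 272 219 293.7092957746479 193.62760563380283
w13 271 216 293.21448783248445 191.2184493491794
```

View pics/cmp2.png

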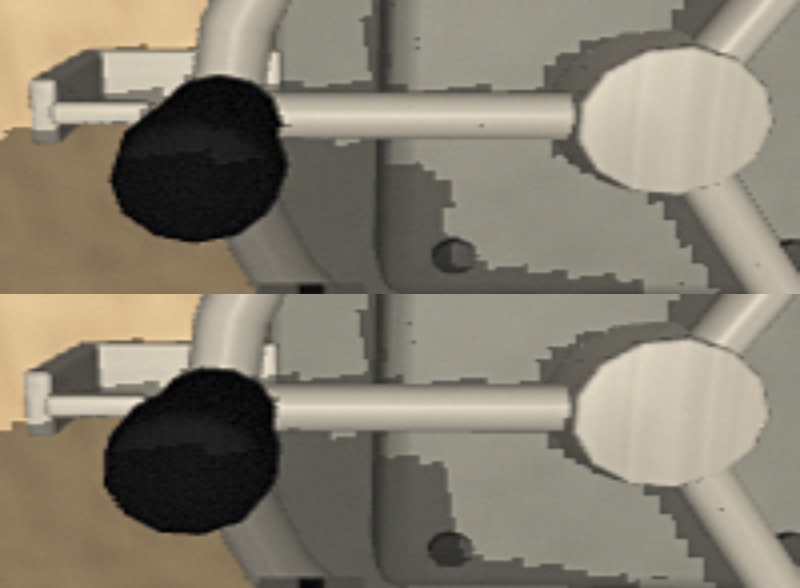

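Call:
step_arm:
  rows:
    - {"travel": [0, 0, -1], "turn": [0, 0, 0], "fingers": 0}
    - {"travel": [0, 0, -3], "turn": [0, 0, 0], "fingers": 0}
    - {"travel": [0, 0, -6], "turn": [0, 0, 0], "fingers": 0}
    - {"travel": [0, 0, -9], "turn": [0, 0, 0], "fingers": 0}
    - {"travel": [0, 0, -12], "turn": [0, 0, 0], "fingers": 0}
    - {"travel": [-2, 0, -15], "turn": [0, 0, 0], "fingers": 0}
    - {"travel": [-5, 0, -16], "turn": [0, 0, 0], "fingers": 0}
    - {"travel": [-8, 0, -16], "turn": [0, 0, 0], "fingers": 0}
    - {"travel": [-11, 0, -16], "turn": [0, 0, 0], "fingers": 0}
    - {"travel": [-14, 0, -16], "turn": [0, 0, 0], "fingers": 0}
    - {"travel": [-17, 0, -16], "turn": [0, 0, 0], "fingers": 0}
    - {"travel": [-20, 0, -16], "turn": [0, 0, 0], "fingers": 0}
    - {"travel": [-20, 0, -16], "turn": [0, 0, 0], "fingers": 0}
    - {"travel": [-20, 0, -16], "turn": [0, 0, 0], "fingers": 0}

```text
clock: 17.87
tcp_pos: [0.4374, -0.2266, 0.2318]
tcp_rot: [2.389, 2.04, 0.001]
force: [0.5, 0.1, 0.3]
finger_gap: -0.0002
```

Run:
```python
from h import *
o=bot.get_obs();print(o["force"],o["clock"])
im=bot.capture("scene");cv2.imwrite("pics/s14.png",im)
t=bot.capture("top");cv2.imwrite("pics/t14.png",t)
cv2.imwrite("pics/s14z.png",cv2.resize(im[100:300,160:400],None,fx=3,fy=3,interpolation=2))
f=lambda a:cv2.resize(a[130:290,190:400],None,fx=3,fy=1.8,interpolation=2)
cv2.imwrite("pics/t14z.png",np.vstack([f(cv2.imread("pics/top0.png")),f(t)]))
```

```text
[0.49627556 0.14726645 0.26035176] 17.8667
```

View pics/s14z.png

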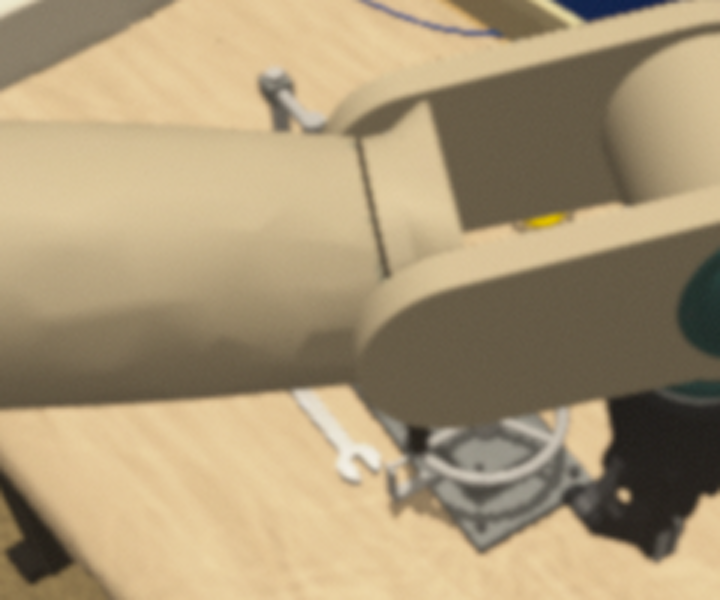

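View pics/t14z.png

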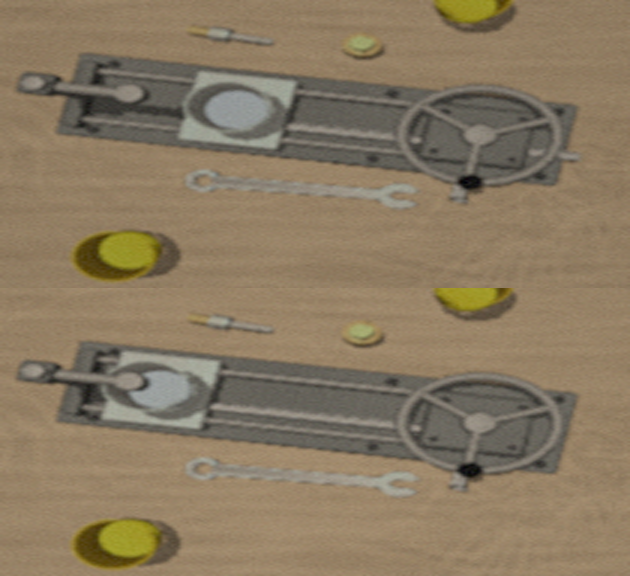

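```bash
python3 -c "
from cell import bot
print(bot.close_job())"
```

```text
the job is handed in; nothing more can be done
None
```

I pushed the hand wheel clockwise by its handle through one full turn with the shut fingertips, without gripping it. I then lifted the hand clear and handed the job in at about 18 s of the 64 s allowed.

- **Force:** the pushing force read about 1–3 N at the end of each move. The last reading was about 0.6 N, the same as free-air noise.
- **Handle angle:** the turn first stopped about 1 mm short, so I gave it one small extra nudge. Comparing wrist pictures from nearly the same pose before and after, the handle is within about 0.5 mm (roughly 0.01 rad) of where it started at the pointer.
- **Slide and beaker:** in the top view the slide moved about 59 mm, against 60 mm expected, and the beaker stands in its nest under the spout.
- **Bystanders:** the spanner, weight, nozzle and the yellow beakers in that view look unmoved.

- **Limits of the checks:** the cameras disagreed by 2–3 mm on where the wheel's axis is, so I used a value between them. An automatic fit of the spoke's slope was too noisy to use, so I relied on the before-and-after comparison. In the last scene picture the arm hid the slide and beaker, so that check rests on the top view alone.

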